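# Sweep the case blanks into the watchmaker's tray

### The job

Using the fingers as a brush, gently sweep the three solid steel discs along the bench into the open-fronted tray, so that each one lies flat and wholly inside it. They must only be pushed, never pinched, lifted or pressed hard; leave the two steel rings and everything else on the bench where they are.

Things in the scene. Friction and masses are not known exactly. Their poses are not given: they have to be found in the camera images.
- tray: shallow open-fronted aluminium tray screwed to the bench, never moves. Origin: on the bench surface, in the middle of its inside floor. Inside it measures 120 mm along its x and 220 mm along its y. Walls 5 mm thick and 20 mm high stand at the back (+x) and at both sides (+y, -y); the front (-x, towards the robot), at x = -60 mm, is fully open. The floor is level with the bench: no step or lip. Its yaw varies by some 12 degrees
- blank1_center (a point): one of three identical solid plain steel discs (watch case blanks), 36 mm diameter, 10 mm thick, 50 to 105 g, lying flat and loose on the bench. Point: its centre, 5 mm above the bench. Blanks and rings start in a row of five, roughly 75 mm apart and 140 mm in front of the tray mouth, in any order
- blank2_center (a point): one of three identical solid plain steel discs (watch case blanks), 36 mm diameter, 10 mm thick, 50 to 105 g, lying flat and loose on the bench. Point: its centre, 5 mm above the bench. Blanks and rings start in a row of five, roughly 75 mm apart and 140 mm in front of the tray mouth, in any order
- blank3_center (a point): one of three identical solid plain steel discs (watch case blanks), 36 mm diameter, 10 mm thick, 50 to 105 g, lying flat and loose on the bench. Point: its centre, 5 mm above the bench. Blanks and rings start in a row of five, roughly 75 mm apart and 140 mm in front of the tray mouth, in any order
- ring1_center (a point): one of two identical steel rings, 36 mm outside, 28 mm hole right through, 10 mm thick, about 30 g, lying flat and loose in the same row as the blanks: leave alone. Point: its centre, 5 mm above the bench
- ring2_center (a point): one of two identical steel rings, 36 mm outside, 28 mm hole right through, 10 mm thick, about 30 g, lying flat and loose in the same row as the blanks: leave alone. Point: its centre, 5 mm above the bench
- loupe: black eyepiece standing on the bench beside the tray front, 34 mm diameter, 28 mm high, origin at the centre of its underside; leave alone
- pot: small round pot with a wide steel cap, 32 mm diameter, 30 mm high, standing on the other side of the tray front, origin at the centre of its underside; leave alone
- driver: screwdriver with a dark wooden handle, 130 mm long, lying along its x axis outside the row; leave alone
- tweezers: brass tweezers, 125 mm long, 12 mm wide, 6 mm thick, lying along its x axis outside the row, origin about its middle; leave alone
Things that resemble listed ones, but are neither listed nor needed, are in the scene too. What is shaped like the part that bears blank3_center but orange or pink is not meant.

How it is judged:
By the outcome, as a careful person would: the job done as asked, in the order asked, and still so for the second after the job is handed in, with the robot touching nothing.
It also fails if it takes over 54 s, if anything falls off the work surface, if the arm or the gripper's body presses on something with over 40 N, if the wrist force passes 120 N, or if a joint passes its speed limit or range.

### The arm

A 7-joint arm with a two-finger parallel gripper is mounted at the origin on the work surface. World frame = base frame: x ahead of the robot, y to its left, z up, the work surface at z = 0. Lengths are in m, angles in rad, forces in N, time in s.
With the tool pointing down it reaches from about 0.425 to 0.95 m from the base axis. Payload 4.7 kg.
Tool frame: the origin (TCP) lies between the finger pads; the fingertips stand 25 mm ahead of it and the grasp point (between the pads) lies 6 mm ahead of it; z points along the fingers, y is the line along which they close (so a half turn about z gives the same grasp; the last joint's range is limited). The gripper opens to 85 mm and grips with 20 to 120 N. Pads are 22 mm wide; open, the fingers measure 114 mm over their backs; the gripper's body (76 mm by 85 mm) begins 54 mm behind the grasp point. The pads swing forward as they close: fully open they stand 13 mm farther back than shut.
Start: joints at [1.318, 0.469, -0.049, 1.532, 0.024, 1.141, -0.082], TCP at [0.15, -0.658, 0.228] pointing down, gripper open.
Joint ranges: [-2.59, 2.59], [-0.33, 1.99], [-1.39, 1.29], [0.1, 2.45], [-1.04, 4.18], [0.21, 1.99], [-2.66, 2.66]. Speed limits (rad/s): [2.57, 2.57, 3.14, 3.14, 3.14, 3.14, 3.14].

### API

Orientations are given as a 3x3 rotation matrix whose columns are the frame's x, y, z axes.
In Python, from rig import * gives the robot as it stands. Calls block until the motion is done:
- movep(position, orientation): joint-space move of the TCP to a pose.
- move_l(position, attitude=None, feed=0.15, until_force=None): straight line of the TCP; attitude=None keeps the orientation; feed is the mean speed in m/s. With until_force (N) it stops when the force on the tool has changed by that much, and returns True; else False.
- move_joints(angles): joint-space move.
- command_gripper(opening, newtons=None): finger opening in m; newtons is the grip in N (None keeps the last); returns when the fingers have stopped.
- sleep(seconds).
- inverse_kinematics(position, orientation): joint angles nearest the present ones, or None.
- sense(): the state.
- camera(name): name is "scene" or "top" or "wrist"; returns (picture, depth): 384x512x3 uint8, red, green, blue; 384x512 float32, m along the optical axis (not along the pixel's ray), 0 where there is no reading.
- camera_params(name): a dict with "K" (3x3 intrinsics, pixels), "dist" ([k1, k2, p1, p2, k3] as OpenCV has them; the pictures are not rectified), "position" and "rotation" of the camera in the world; the wrist camera has in their place "tool_from_camera" (4x4, takes a point from camera to tool coordinates, whose origin is the TCP and whose axes are the flange's). Camera axes: x right, y down, z forward; pixel columns grow to the right and rows downward; lengths in m; the calibration is good to about 2 mm. A picture is of the moment at which its call begins: read the wrist's pose just before it. camera_params takes no time and is no camera call.
A pose or a line that the arm cannot do raises Unreachable and nothing moves.
- finish_job(): hands the job in; it is judged then, once.
The state is a dict: "time_s": time; "joint_pos": joint angles; "qd": joint speeds; "joint_efforts": joint torques, N m; "position": TCP position; "tcp_rot": TCP orientation; "wrist_force": force on the tool from outside, world axes, zero at the start; "ft_torque": the same for the moment, N m; "finger_gap": finger opening in m; "gripper_force": force on a finger pad.
Only numpy, scipy, OpenCV 4.12 (cv2) and the standard library are available. Lean on these libraries where they do the work, as an engineer would, in place of code of your own. Each camera call takes 0.05 s, during which the arm holds its last target. There are 200 camera calls.

## Working session

There is one attempt and no reset: what is moved stays moved. The work goes in short steps, each a Python script; the robot and the scene stay as the last script left them, time stands still between calls to the robot, and variables do not carry over. Pictures are saved under pics/ and viewed, at most 10 in all, crops included, and the job is handed in when it is done.

```bash
ls; mkdir -p pics; python3 - <<'E'
from rig import *
import cv2,numpy as np
for n in("top","scene"):
    p,d=camera(n); cv2.imwrite(f"pics/{n}0.png",cv2.cvtColor(p,cv2.COLOR_RGB2BGR)); np.save(f"pics/{n}0.npy",d)
    c=camera_params(n); print(n,c)
s=sense();print(s["time_s"],s["position"],s["tcp_rot"])
E
python3 -c "
import cv2
a=cv2.imread('pics/top0.png');cv2.imwrite('pics/top0b.png',cv2.resize(a,(800,600),interpolation=cv2.INTER_CUBIC))"
```

```text
pics
top {'K': array([[448.24624091,   0.        , 255.32267262],
       [  0.        , 448.24624091, 193.49365485],
       [  0.        ,   0.        ,   1.        ]]), 'dist': array([0.03636018, 0.        , 0.        , 0.        , 0.        ]), 'position': array([0.31308931, 0.02720576, 1.02519559]), 'rotation': array([[-0.01388966, -0.97986095,  0.19919739],
       [-0.999884  ,  0.01236586, -0.0088918 ],
       [ 0.00624948, -0.19929779, -0.97991905]])}
scene {'K': array([[398.42615382,   0.        , 254.28189596],
       [  0.        , 398.42615382, 186.37144119],
       [  0.        ,   0.        ,   1.        ]]), 'dist': array([-0.13335494,  0.        ,  0.        ,  0.        ,  0.        ]), 'position': array([1.06836784, 0.08446072, 1.00292185]), 'rotation': array([[-9.07966753e-02,  8.69163351e-01, -4.86118332e-01],
       [ 9.95869414e-01,  7.93777075e-02, -4.40827595e-02],
       [ 2.71839810e-04, -4.88112947e-01, -8.72780429e-01]])}
0.1 [ 0.14968718 -0.65762565  0.22745122] [[ 9.75061238e-01  2.21935517e-01 -4.55678849e-04]
 [ 2.21935978e-01 -9.75059684e-01  1.74180579e-03]
 [-5.77455047e-05 -1.79949885e-03 -9.99998379e-01]]
```

View pics/top0b.png

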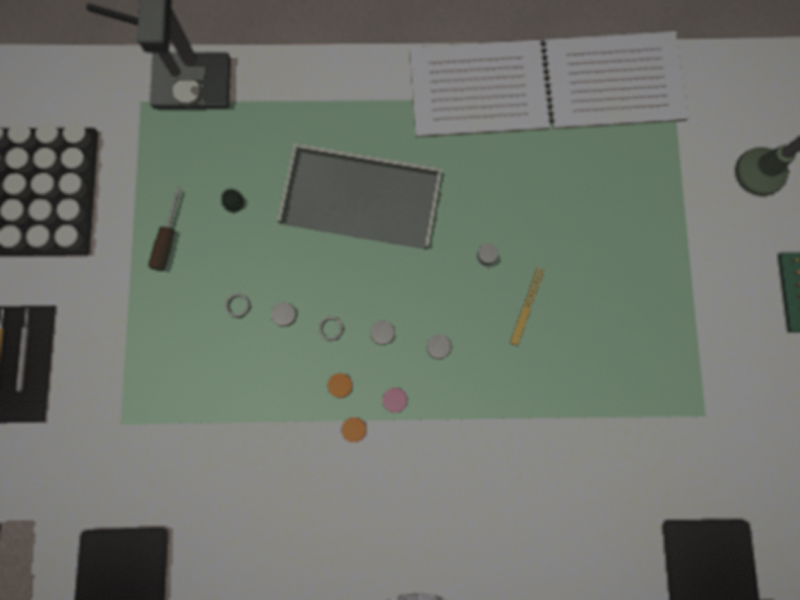

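View pics/scene0.png

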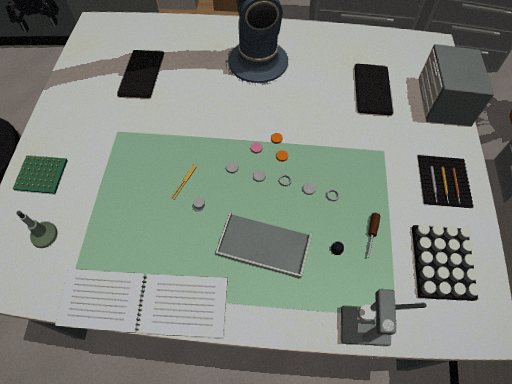

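The top view (800x600 scale) shows the row from left to right: ring (238,306), solid blank (284,314), ring (332,328), blank (383,333) and blank (438,347). The decoys are orange at (340,385) and (354,430) and pink at (395,400). The loupe is at (232,200), the pot at (488,254), and the tray mouth runs from (282,220) to (430,246).

The pot's cap at (488,254) is also a grey disc, but it stands high beside the tray. The three solid grey discs in the row are the ones meant. Next I'll measure them and confirm with an enlarged crop.

```bash
cat > h.py <<'E'
import cv2,numpy as np
from rig import *
def ray(cam,uv,z,p=None):
    p=p or camera_params(cam)
    n=cv2.undistortPoints(np.float64(uv).reshape(-1,1,2),p["K"],p["dist"])[:,0]
    d=np.c_[n,np.ones(len(n))]@p["rotation"].T; o=p["position"]
    return o+d*((z-o[2])/d[:,2])[:,None]
def blobs(img,cam):
    """grey (unsaturated, so not mat) blobs and coloured ones on the mat"""
    hsv=cv2.cvtColor(img,cv2.COLOR_BGR2HSV); b,g,r=[img[...,i].astype(int) for i in range(3)]
    m=((g-np.maximum(r,b))<6).astype(np.uint8)   # not green
    cs,_=cv2.findContours(m,cv2.RETR_CCOMP,cv2.CHAIN_APPROX_NONE) if 0 else (None,None)
    cs,hi=cv2.findContours(m,cv2.RETR_CCOMP,cv2.CHAIN_APPROX_NONE)
    out=[]
    for i,c in enumerate(cs):
        if hi[0][i][3]>=0 or not 40<cv2.contourArea(c)<8000: continue
        M=cv2.moments(c); uv=(M["m10"]/M["m00"],M["m01"]/M["m00"])
        (x,y),rr=cv2.minEnclosingCircle(c)
        k=hi[0][i][2]; hole=cv2.contourArea(cs[k]) if k>=0 else 0
        rgb=cv2.mean(img,cv2.drawContours(np.zeros(m.shape,np.uint8),[c],-1,1,-1))[:3][::-1]
        out.append((uv,cv2.contourArea(c),rr,hole,np.int32(rgb),c))
    return out
E
python3 - <<'E'
from h import *
np.set_printoptions(precision=4,suppress=True)
for cam in("top","scene"):
    img=cv2.imread(f"pics/{cam}0.png")
    for uv,a,r,hole,rgb,c in blobs(img,cam):
        P=ray(cam,uv,.010)[0]
        if 0.3<P[0]<.85 and abs(P[1])<.4:
            print(cam,np.round(uv,1),a,round(r,1),"hole",hole,rgb,P[:2])
            if a>1500: 
                q=cv2.boxPoints(cv2.minAreaRect(c)); print("  tray box",q.tolist(),ray(cam,q,.02)[:,:2].tolist())
img=cv2.imread("pics/top0.png")[175:285,135:335]
cv2.imwrite("pics/crop1.png",cv2.resize(img,(800,440),interpolation=cv2.INTER_CUBIC))
E
```

```text
top [252.2 255.7] 197.5 8.3 hole 0 [130 101 107] [0.3771 0.027 ]
top [217.1 246.3] 203.0 8.4 hole 0 [128  95  59] [0.3991 0.1059]
top [280.4 221.4] 153.0 7.5 hole 0 [118 117 112] [ 0.4537 -0.0382]
top [244.4 212.5] 152.0 7.4 hole 0 [119 118 113] [0.4753 0.0437]
top [211.3 209.8] 153.0 7.4 hole 132.5 [105 118 103] [0.4827 0.1195]
top [181.2 200.7] 152.5 7.5 hole 0 [121 119 114] [0.5046 0.1886]
top [151.6 195. ] 151.5 7.5 hole 128.0 [102 114 100] [0.5189 0.2567]
top [336.6 196.5] 236.0 25.8 hole 4.0 [119 108  70] [ 0.51   -0.1695]
top [311.9 162.3] 113.0 6.5 hole 0 [107 106 101] [ 0.5925 -0.1156]
top [147.2 127.1] 66.0 6.2 hole 2.0 [31 36 31] [0.6834 0.2721]
top [103.7 156.2] 286.0 26.4 hole 0 [60 54 46] [0.6127 0.3708]
top [230.4 125.1] 4815.0 53.9 hole 0 [82 85 80] [0.6864 0.0751]
  tray box [[177.35572814941406, 141.6510009765625], [186.2953338623047, 90.99329376220703], [282.59063720703125, 107.98658752441406], [273.6510009765625, 158.644287109375]] [[0.6433570045911305, 0.19857675418003168], [0.7695507627472724, 0.17962712018089283], [0.7241021550319412, -0.049642459336638516], [0
[... 501 characters left out ...]
8824], [0.6492275824660942, 0.199825233011979], [0.7737902608759273, 0.17384879182596988]]
scene [198.5 203.3] 87.0 5.9 hole 0 [124 123 121] [ 0.5835 -0.1161]
scene [332.3 194.7] 92.5 6.0 hole 71.0 [113 126 113] [0.522  0.2573]
scene [308.5 188.1] 90.0 5.9 hole 0 [138 136 134] [0.5068 0.1891]
scene [284.5 179.9] 92.5 6.0 hole 65.5 [112 125 113] [0.4861 0.1193]
scene [258.8 175.6] 88.0 5.9 hole 0 [136 134 131] [0.4784 0.0441]
scene [183.5 181.4] 129.0 19.9 hole 2.0 [152 127  64] [ 0.5175 -0.1708]
scene [231.6 167. ] 86.0 5.9 hole 0 [135 133 131] [ 0.4565 -0.0379]
scene [281.6 155.4] 97.0 6.0 hole 0 [160  90  28] [0.4023 0.1059]
scene [256.  147.3] 96.0 6.1 hole 0 [161 100 117] [0.3798 0.0273]
```

View pics/crop1.png

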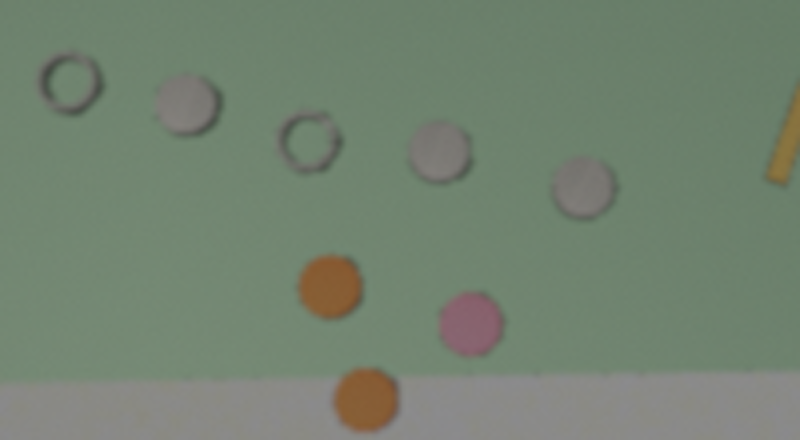

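The crop confirms it. The solid grey discs are at crop pixels (188,104), (440,152) and (584,187), and both rings show the mat through their holes. The two views agree within 3 mm. The tray yaw is about -10.7° and its centre is about (0.684, 0.075).

The plan is to set a finger gap of about 28 mm, so the two pads cradle each disc from behind, and to plan each push in the tray frame. I'll sweep blank A first and probe the bench height with a light touch.

```bash
cat > s.py <<'E'
from h import *
np.set_printoptions(precision=4,suppress=True)
O=np.array([.684,.0748]); yaw=np.radians(-10.7)
T=np.array([[np.cos(yaw),-np.sin(yaw)],[np.sin(yaw),np.cos(yaw)]])
loc=lambda w:T.T@(np.array(w)-O)
wld=lambda l:O+T@np.array(l)
BACK=.022
def att(th):
    x=np.array([np.cos(th),np.sin(th),0]); z=np.array([0,0,-1.]); return np.c_[x,np.cross(z,x),z]
def plan(disc,way,head):
    """disc world xy, way: disc centres in tray frame, head: brush heading in tray frame (deg)"""
    th=np.radians(head)+yaw; h=np.array([np.cos(th),np.sin(th)])
    return att(th),h,[np.array(disc)-h*(BACK+.006)]+[wld(w)-h*BACK for w in way]
def sweep(disc,way,head,z=None):
    R,h,P=plan(disc,way,head)
    movep([*P[0],.10],R)
    if z is None:
        command_gripper(.028)
        move_l([*P[0],.045]); hit=move_l([*P[0],.018],feed=.03,until_force=2.5)
        zt=sense()["position"][2]; z=zt+.003; print("touch",hit,zt); assert hit
        move_l([*P[0],z],feed=.05)
    else: move_l([*P[0],z],feed=.12)
    f0=sense()["wrist_force"]
    for p in P[1:]:
        move_l([*p,z],feed=.07); print("force",sense()["wrist_force"]-f0,sense()["position"])
    move_l([*(P[-1]-h*.02),z],feed=.1); move_l([*(P[-1]-h*.02),.10],feed=.2)
    print("z",z,"t",sense()["time_s"],"gap",sense()["finger_gap"])
A,B,C=(.5055,.1888),(.477,.044),(.455,-.038)
JOBS={"A":(A,[(0,.077)],0),"B":(B,[(0,.008)],21),"C":(C,[(-.085,-.065),(0,-.057)],20)}
E
python3 - <<'E'
from s import *
for k,j in JOBS.items():
    R,h,P=plan(*j); print(k,loc(j[0]),[(p,inverse_kinematics([*p,.028],R) is not None,inverse_kinematics([*p,.1],R) is not None) for p in P])
sweep(*JOBS["A"])
p,d=camera("top"); cv2.imwrite("pics/top1.png",cv2.cvtColor(p,cv2.COLOR_RGB2BGR)[60:300,60:400])
img=cv2.imread("pics/top1.png");cv2.imwrite("pics/top1.png",cv2.resize(img,(800,565)))
E
```

```text
A [-0.1966  0.0789] [(array([0.478, 0.194]), True, True), (array([0.6767, 0.1545]), True, True)]
B [-0.1977 -0.0687] [(array([0.4495, 0.039 ]), True, True), (array([0.6638, 0.0787]), True, True)]
C [-0.2041 -0.1534] [(array([ 0.4274, -0.0425]), True, True), (array([0.5667, 0.0232]), True, True), (array([0.6517, 0.0152]), True, True)]
touch False 0.018128185506611764Traceback (most recent call last):
  File "<stdin>", line 4, in <module>
  File "s.py", line 20, in sweep
    zt=sense()["position"][2]; z=zt+.003; print("touch",hit,zt); assert hit
                                                                        ^^^
AssertionError
```

There was no contact at TCP z = 18 mm, because partly open fingers stand farther back. I'll continue the probe downwards.

```bash
python3 - <<'E'
from s import *
R,h,P=plan(*JOBS["A"]); s=sense(); print(s["time_s"],s["finger_gap"],s["position"],s["wrist_force"])
hit=move_l([*P[0],.009],feed=.02,until_force=2.5); s=sense(); print(hit,s["position"],s["wrist_force"],s["time_s"])
if not hit: move_l([*P[0],.022],feed=.05)
else: move_l([*P[0],s["position"][2]+.003],feed=.05)
w=camera("wrist")[0]; cv2.imwrite("pics/w1.png",cv2.cvtColor(w,cv2.COLOR_RGB2BGR))
E
```

```text
5.475 0.02806231521867816 [0.4781 0.194  0.0181] [-0.0861  0.8475  0.5683]
False [0.478  0.1939 0.0089] [-1.1049 -0.1158  0.2812] 6.075
```

View pics/w1.png

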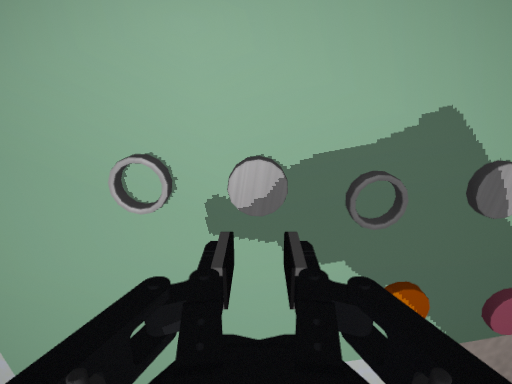

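The wrist view shows blank A at (258,186), centred between the pads. The rings are at (140,184) and (377,200), and the pad tips are at about (228,235) and (291,235). I'll use the wrist depth to see where the tips really are.

```bash
python3 - <<'E'
from s import *
s=sense(); p=camera_params("wrist"); im,d=camera("wrist"); M=p["tool_from_camera"]
print(s["position"],s["tcp_rot"])
v,u=np.mgrid[0:384,0:512]; n=cv2.undistortPoints(np.c_[u.ravel(),v.ravel()].astype(float).reshape(-1,1,2),p["K"],p["dist"])[:,0]
X=(np.c_[n,np.ones(len(n))]*d.reshape(-1,1))@M[:3,:3].T+M[:3,3]; X[d.ravel()==0]=np.nan
X=X.reshape(384,512,3); W=X@s["tcp_rot"].T+s["position"]
print("K",p["K"][0],M)
for q in [(150,60),(258,175),(270,205),(228,237),(228,245),(222,260),(215,285),(289,237),(290,250),(297,262),(258,260),(258,300)]:
    print(q,d[q[1],q[0]],"tool",X[q[1],q[0]],"world",W[q[1],q[0]])
m=(np.abs(X[...,0])<.03)&(np.abs(X[...,1])<.035)&(W[...,2]>.004); 
t=X[m]; 
for side in(-1,1):
    a=t[(side*t[:,1]>.01)]; print(side,len(a),np.nanmax(a[:,2]),np.nanmin(a,0),np.nanmax(a,0))
E
```

```text
[0.4781 0.1941 0.0223] [[ 0.9826 -0.1855  0.0005]
 [-0.1855 -0.9826  0.0004]
 [ 0.0005 -0.0005 -1.    ]]
K [286.6346   0.     258.4095] [[-0.0001 -0.9482 -0.3177  0.081 ]
 [ 1.     -0.0001  0.0001 -0.0006]
 [-0.0001 -0.3177  0.9482 -0.1456]
 [ 0.      0.      0.      1.    ]]
(150, 60) 0.1533717 tool [ 0.0982 -0.0593  0.0219] world [0.5856 0.2342 0.0005]
(258, 175) 0.16360158 tool [ 0.0363 -0.0008  0.0119] world [0.5139 0.1882 0.0104]
(270, 205) 0.1698636 tool [0.0177 0.0063 0.0123] world [0.4943 0.1847 0.01  ]
(228, 237) 0.14781086 tool [ 0.0102 -0.0163 -0.0134] world [0.4912 0.2083 0.0358]
(228, 245) 0.13926919 tool [ 0.0106 -0.0154 -0.0223] world [0.4914 0.2073 0.0446]
(222, 260) 0.12746127 tool [ 0.0102 -0.0168 -0.0349] world [0.4912 0.2088 0.0572]
(215, 285) 0.108844854 tool [ 0.0114 -0.0172 -0.0541] world [0.4925 0.2089 0.0765]
(289, 237) 0.14701356 tool [ 0.0106  0.0151 -0.0142] world [0.4857 0.1773 0.0365]
(290, 250) 0.13486794 tool [ 0.0106  0.0143 -0.027 ] world [0.4858 0.1781 0.0493]
(297, 262) 0.12601115 tool [ 0.0102  0.0164 -0.0364] world [0.485  0.1761 0.0588]
(258, 260) 0.19264562 tool [-0.0259 -0.0009  0.0217] world [0.4528 0.1998 0.0006]
(258, 300) 0.20222066 tool [-0.0583 -0.0009  0.021 ] world [0.421  0.2059 0.0013]
-1 7549 0.014203440348333735 [-0.0127 -0.035  -0.1001] [ 0.03   -0.01    0.0142]
1 7364 0.01514312868089368 [-0.0129  0.01   -0.1002] [0.0299 0.035  0.0151]
```

```bash
python3 - <<'E'
from s import *
s=sense(); p=camera_params("wrist"); im,d=camera("wrist"); M=p["tool_from_camera"]
def X(u,v):
    n=cv2.undistortPoints(np.array([[[u,v]]],float),p["K"],p["dist"])[0,0]; return M[:3,:3]@(np.array([*n,1])*d[v,u])+M[:3,3]
for u in(226,232,286,292):
    print(u,[(v,np.round(X(u,v)*1000).tolist()) for v in range(226,246,2)])
print([(v,np.round(X(258,v)*1000).tolist()) for v in range(320,384,12)])
E
python3 -c "
import cv2
a=cv2.imread('pics/w1.png')[150:384,150:370];cv2.imwrite('pics/w1c.png',cv2.resize(cv2.convertScaleAbs(a,alpha=1.8,beta=20),(560,596),interpolation=cv2.INTER_CUBIC))"
```

```text
226 [(226, [-0.0, -21.0, 21.0]), (228, [-2.0, -21.0, 21.0]), (230, [-3.0, -22.0, 21.0]), (232, [11.0, -18.0, -9.0]), (234, [10.0, -18.0, -10.0]), (236, [10.0, -17.0, -12.0]), (238, [10.0, -17.0, -14.0]), (240, [10.0, -17.0, -17.0]), (242, [10.0, -17.0, -18.0]), (244, [11.0, -16.0, -21.0])]
232 [(226, [-0.0, -18.0, 21.0]), (228, [-1.0, -18.0, 20.0]), (230, [-3.0, -18.0, 21.0]), (232, [11.0, -15.0, -9.0]), (234, [10.0, -14.0, -11.0]), (236, [10.0, -14.0, -11.0]), (238, [8.0, -15.0, -11.0]), (240, [7.0, -15.0, -10.0]), (242, [6.0, -15.0, -10.0]), (244, [5.0, -15.0, -12.0])]
286 [(226, [0.0, 17.0, 20.0]), (228, [-1.0, 17.0, 19.0]), (230, [-3.0, 17.0, 21.0]), (232, [10.0, 14.0, -8.0]), (234, [11.0, 14.0, -11.0]), (236, [10.0, 14.0, -12.0]), (238, [11.0, 13.0, -16.0]), (240, [10.0, 13.0, -16.0]), (242, [9.0, 13.0, -16.0]), (244, [7.0, 14.0, -16.0])]
292 [(226, [-0.0, 21.0, 21.0]), (228, [-2.0, 21.0, 22.0]), (230, [-3.0, 21.0, 21.0]), (232, [10.0, 17.0, -8.0]), (234, [10.0, 17.0, -10.0]), (236, [10.0, 17.0, -13.0]), (238, [11.0, 17.0, -15.0]), (240, [10.0, 16.0, -17.0]), (242, [10.0, 16.0, -19.0]), (244, [10.0, 16.0, -21.0])]
[(320, [-76.0, -1.0, 21.0]), (332, [-88.0, -1.0, 21.0]), (344, [10.0, -1.0, -80.0]), (356, [11.0, -1.0, -85.0]), (368, [9.0, -1.0, -88.0]), (380, [10.0, -1.0, -92.0])]
```

View pics/w1c.png

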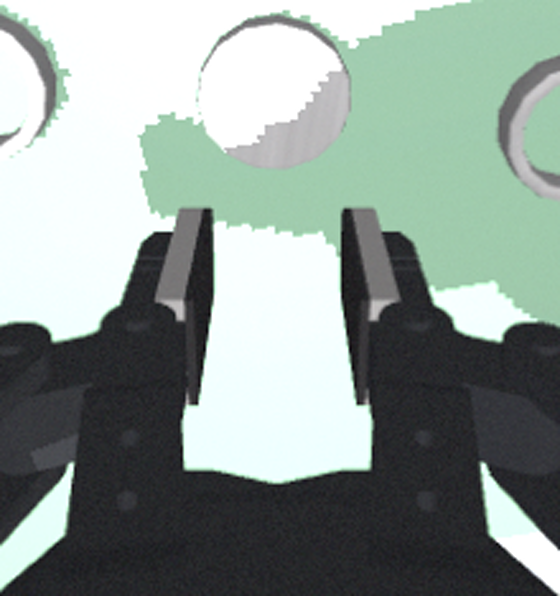

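The wrist crop shows both pad ends about 8 mm behind the reported TCP, so the tips are really about 30 mm above the bench. The fingers sit about 33 mm higher on the tool than stated, and depth against the bench supports this. I'll do a guarded descent from here and then sweep A.

```bash
python3 - <<'E'
from s import *
R,h,P=plan(*JOBS["A"])
move_l([*P[0],.004],feed=.08)
f=sense()["wrist_force"]
hit=move_l([*P[0],-.014],feed=.025,until_force=2.5); s=sense(); print(hit,s["position"],s["wrist_force"]-f,s["time_s"])
if hit and -.0135<s["position"][2]<-.002:
    z=s["position"][2]+.003; open("z.txt","w").write(str(z))
    move_l([*P[0],z],feed=.03); f=sense()["wrist_force"]
    move_l([*P[1],z],feed=.07); print("f",sense()["wrist_force"]-f,sense()["position"])
    q=P[1]-h*.02; move_l([*q,z],feed=.1); move_l([*q,.07],feed=.2)
p,d=camera("top"); c=cv2.cvtColor(p,cv2.COLOR_RGB2BGR)[60:300,60:400]
cv2.imwrite("pics/top1.png",cv2.resize(c,(800,565))); print(sense()["time_s"],sense()["finger_gap"])
E
```

```text
True [ 0.4784  0.1942 -0.0031] [-0.9307 -0.3855  5.3211] 7.4333
f [-0.7946  0.3316  0.1348] [ 0.6766  0.1546 -0.0001]
11.6417 0.02796564768456155
```

View pics/top1.png

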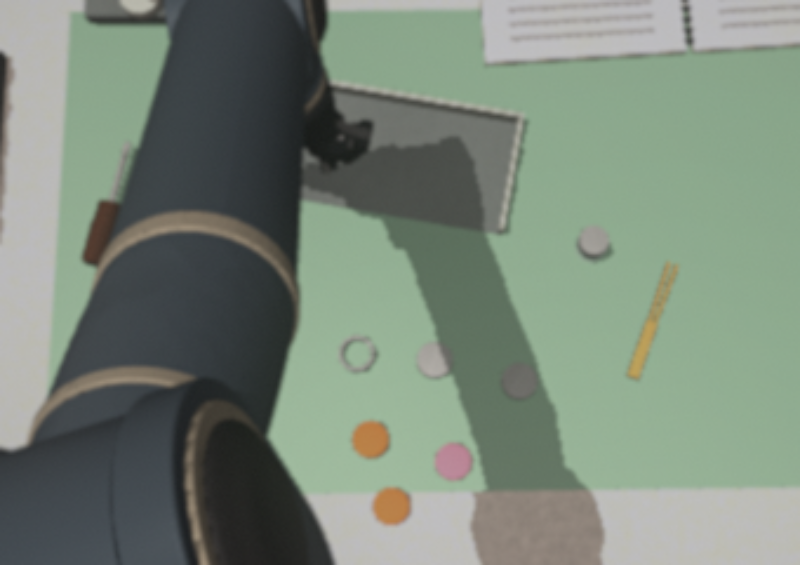

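The arm hides A in the top view, while B (433,359), C (520,381) and ring (358,353) are unmoved. I'll check A from the scene camera.

```bash
python3 - <<'E'
from s import *
p,d=camera("scene"); img=cv2.cvtColor(p,cv2.COLOR_RGB2BGR); w,_=camera("wrist")
c=cv2.resize(img[140:290,170:390],(800,545),interpolation=cv2.INTER_CUBIC)
w=cv2.resize(cv2.cvtColor(w,cv2.COLOR_RGB2BGR),(266,200)); c[345:545,534:]=w
cv2.imwrite("pics/s1.png",c)
E
```

```text
(no output)
```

View pics/s1.png

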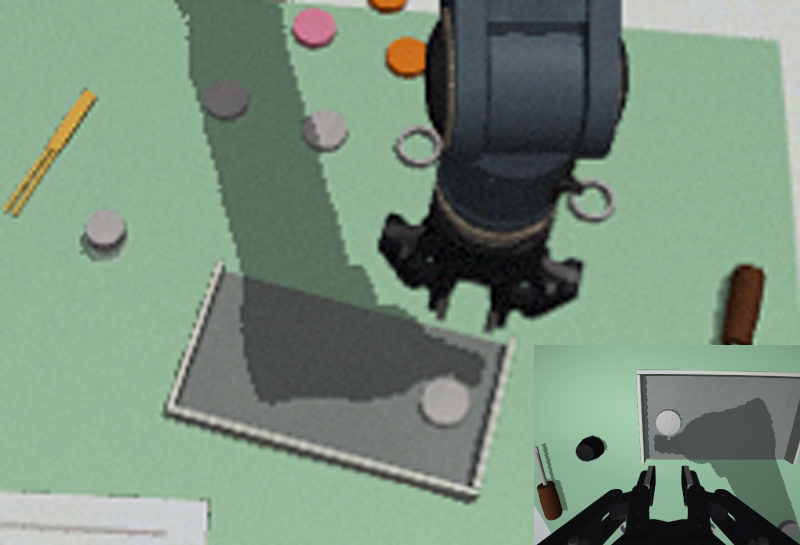

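A lies flat inside the tray at scene crop (445,400), clear of the walls, and both rings are in place. Next I'll sweep C and B the same way.

```bash
sed -i 's/,\.10\]/,.07]/g' s.py; python3 - <<'E'
from s import *
z=float(open("z.txt").read()); print(z)
for k in "CB":
    sweep(*JOBS[k],z=z)
    p,d=camera("scene"); img=cv2.cvtColor(p,cv2.COLOR_RGB2BGR)
    cv2.imwrite(f"pics/s{k}.png",cv2.resize(img[140:290,170:390],(400,272),interpolation=cv2.INTER_CUBIC))
q=sense()["position"]; move_l([q[0]-.1,q[1]-.02,.15],feed=.2); movep([.40,-.45,.2],att(yaw))
p,_=camera("top"); c=cv2.cvtColor(p,cv2.COLOR_RGB2BGR); cv2.imwrite("pics/topf.png",c)
p,_=camera("scene"); cv2.imwrite("pics/scenef.png",cv2.cvtColor(p,cv2.COLOR_RGB2BGR))
c=cv2.resize(c[60:300,60:400],(800,565))
cv2.imwrite("pics/end.png",c); print(sense()["time_s"])
E
```

```text
-0.00010165138686990798
force [-0.7431 -1.0855 -0.1526] [ 0.5666  0.0231 -0.0001]
force [-0.3311  0.4836  0.1396] [ 0.6514  0.0153 -0.0001]
z -0.00010165138686990798 t 18.2083 gap 0.028294683912932238
force [-0.941   0.147   0.8441] [ 0.6637  0.0787 -0.0001]
z -0.00010165138686990798 t 23.875 gap 0.027781678386765322
26.7333
```

View pics/end.png

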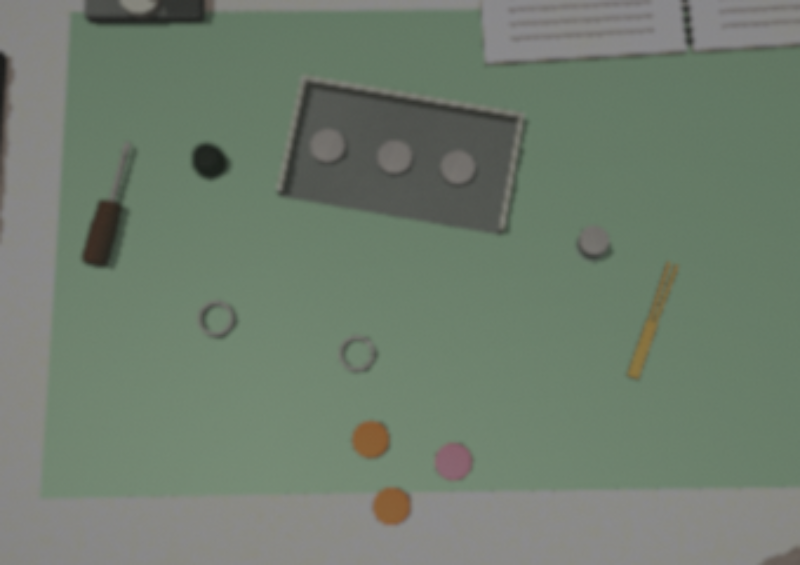

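The top crop shows all three blanks lying flat at (328,145), (395,156) and (458,167), well inside the tray. The rings at (218,319) and (358,353), the loupe, pot, driver, tweezers and coloured discs have not moved. The arm is clear, so I'm handing in.

```bash
python3 -c "
from rig import *
print(finish_job())"
```

```text
the job is handed in; nothing more can be done
None
```

All three blanks were swept into the tray and lie flat and wholly inside it, the rings and everything else on the bench look unmoved in the final picture, and I handed the job in at about 27 s of the 54 s allowed.

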